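Find the heavier tin on the arrested balance and hold it up

TASK

Two look-alike paint tins stand on the pans of the mixing bench's balance, whose beam is locked by its arrest lever. Swing the lever fully over to free the beam, see which tin is heavier once the beam has tipped and come to rest, then swing the lever fully back so that the beam is locked level again. Then pick up the heavier tin, lift it a good 10 cm clear of its pan and finish while holding it there, steady and upright in the gripper; leave the lighter tin standing on its pan and the other things on the bench alone.

Things in the scene. Friction and masses are not known exactly. Their poses are not given: they have to be found in the camera images.
- balance: Two-pan check balance, fixed to the bench: grey base plate 170 x 360 x 30 mm; aluminium beam along its y axis, pivoted on a post at the middle 85 mm above the bench; a thin dark needle on the beam's middle reaches up to 185 mm. Origin: centre of the underside, on the bench. Its x axis points from the lever side (towards the robot) to the far side, y to its left pan, z up. The pans stay level while the beam tips.
- beam (a joint): Tip of the beam, rad, 0 level, stops at -0.09 and +0.09. Positive: the left pan (+y of the balance) is up and the right pan is down, so the right tin is heavier. At the stops the pans stand about 12 mm lower and higher. A locked beam reads within 0.01 of 0.
- arrest_lever (a joint): Angle of the arrest lever, rad: 0 = arrested (beam locked level, the knob on the right, -y side), 1.3 = beam free (the knob on the left, +y side). It swings horizontally about a vertical pivot, clockwise seen from above as the value grows, between firm stops at 0 and 1.3; the beam can reach its stops from about 0.75 on. It stays where it is left; moving it takes about 3 N at the knob.
- lever_knob (a point): Middle of the lever's upright black knob, 66 mm above the bench: a cylinder 18 mm in diameter, 40 mm tall (from 44 to 84 mm above the bench) at the end of a flat steel arm, 80 mm from the pivot. It can be pinched from above or pushed from the side.
- lever_pivot (a point): Point on the lever's vertical pivot axis, at the height of the middle of the knob; 60 mm in front (-x) of the balance's centre. The arm points to the balance's -x side, turned 0.65 rad towards -y at 0 and 0.65 rad towards +y at 1.3.
- pan_l_top (a point): Centre of the top of the left pan (+y of the balance, 130 mm from its centre): a flat steel disc, 100 mm in diameter, 8 mm thick, no rim, top 113 mm above the bench when the beam is level.
- pan_r_top (a point): Centre of the top of the right pan (-y of the balance), the same as the left.
- tin_1_mid (a point): Centre (half-way up) of one of the two look-alike closed metal tins, 56 mm in diameter, 80 mm tall, upright, near the middle of a pan (either pan). The lighter weighs 0.17 to 0.26 kg, the heavier 0.35 to 0.47 kg; either may stand on either pan.
- tin_2_mid (a point): Centre (half-way up) of the other tin, the same in size and look.
- wash_bottle: Bystander: white squeeze bottle, 62 mm in diameter, 180 mm tall with its spout, on the bench to the left. Origin: centre of the underside.
- cup_stack: Bystander: stack of clear mixing cups, 79 mm in diameter, 130 mm tall, on the bench to the right. Origin: centre of the underside.
- spatula: Bystander: stirring spatula 200 mm long, lying on the bench to the right. Origin: on the bench under its middle.
Things that resemble listed ones, but are neither listed nor needed, are in the scene too. What is shaped like the part that bears tin_2_mid but purple is not meant. Leave any blue or red look-alike of the part that bears tin_1_mid alone.

How it is judged:
By the outcome, as a careful person would: the job done as asked, in the order asked, and still so for the second after the job is handed in, while the arm keeps its last pose, push and grip.
It also fails if it takes over 61 s, if anything falls off the work surface, if the arm or the gripper's body presses on something with over 40 N, if the wrist force passes 120 N, or if a joint passes its speed limit or range.

ROBOT

A 6-joint arm with a two-finger parallel gripper is mounted at the origin on the work surface. World frame = base frame: x ahead of the robot, y to its left, z up, the work surface at z = 0. Lengths are in mm, angles in rad, forces in N, time in s.
With the tool pointing down it reaches from about 325 to 775 mm from the base axis. Payload 9.3 kg.
Tool frame: the origin (TCP) lies at the very end of the fingers, on their centre line; the grasp point (between the pads) lies ctrl.pinch_z behind it (ctrl.pinch_z is the distance from the TCP to the grasp point, in mm); z points along the fingers, y is the line along which they close (so a half turn about z gives the same grasp; the last joint's range is limited). The gripper opens to 85 mm and grips with 20 to 120 N. Pads are 22 mm wide; open, the fingers measure 114 mm over their backs; the gripper's body (76 mm by 85 mm) begins 54 mm behind the grasp point. The pads swing forward as they close: fully open they stand 13 mm farther back than shut.
Start: joints at [-1.264, 0.259, 0.021, 1.334, 0, 1.418], TCP at [244.066, -492.878, 231.279] pointing down, gripper open.
Joint ranges: [-3.04, 3.04], [-0.91, 1.82], [-1.04, 1.36], [-1.92, 1.95], [-1.52, 1.45], [-3.14, 3.14]. Speed limits (rad/s): [2.22, 2.22, 2.79, 3.14, 3.14, 3.14].

INTERFACE

Orientations are given as a unit quaternion [w, x, y, z].
In Python, from plant import ctrl gives the robot as it stands.
- The arm moves only by the shell command python3 -m crank 'ROWS'. ROWS is JSON, a list of rows, each an object with "dp": the shift along the tool's x, y, z in m, a list of three; "delta_rot": the turn, a rotation vector about the tool's x, y, z in rad, a list of three; "grip": the opening, from -1 (shut) to 1 (fully open). A call has 1 to 8 rows; each row shifts and turns the commanded pose from where the row before left it, along the tool's axes as they then stand; what a row does not reach is not made up. A row lasts 1/8 s, in which the tool goes at most 62.5 mm and 10.7 degrees, less where a joint would pass 70% of its speed; a pose out of reach is approached as far as the arm can. A call with a gripper value outside its range is refused whole. The fingers move at their own pace and stop on an object; the grip force is fixed at half the most. Time passes only in rows, so rows that do not move let the fingers close. It gives the time, the measured TCP pose, the force, the opening and the grip force at its end, in the units of the state.
- ctrl.state(): the state, without advancing time (a new reading comes with each control period).
- ctrl.grab_frame(name): name is "scene" or "top"; returns the picture (400x640x3 uint8, red, green, blue); there is no depth.
- ctrl.calibration(name): a dict with "fx", "fy", "cx", "cy" (pixels), "world_from_camera" (4x4, takes a point from camera to world coordinates). Camera axes: x right, y down, z forward; pixel columns grow to the right and rows downward; lengths in mm; the calibration is good to about 2 mm. A picture is of the moment at which its call begins. calibration takes no time and is no camera call.
- ctrl.sign_off(): hands the job in; it is judged then, once.
The state is a dict: "clock": time; "q": joint angles; "joint_velocities": joint speeds; "effort": joint torques, N m; "tool_pos": TCP position; "ee_rot": TCP orientation; "wrist_force": force on the tool from outside, world axes, zero at the start; "torque": the same for the moment, N m; "width": finger opening in mm; "gripper_force": force on a finger pad.
Only numpy, scipy, OpenCV 4.12 (cv2) and the standard library are available. Lean on these libraries where they do the work, as an engineer would, in place of code of your own. Each camera call takes 0.05 s, during which the arm holds its last target. There are 200 camera calls.

## Working session

There is one attempt and no reset: what is moved stays moved. The work goes in short steps, Python scripts to look and compute and a shell command to move; the robot and the scene stay as the last step left them, time stands still between calls to the robot, and variables do not carry over. Pictures are saved under pics/ and viewed, at most 10 in all, crops included, and the job is handed in when it is done.

```bash
mkdir -p pics; ls; python3 - <<'E'
from plant import ctrl
import cv2
for n in("scene","top"):
    cv2.imwrite(f"pics/{n}0.png",ctrl.grab_frame(n)[:,:,::-1]); print(ctrl.calibration(n))
print(ctrl.state(),ctrl.pinch_z)
E
```

```text
pics
{'fx': 392.737036606441, 'fy': 392.737036606441, 'cx': 327.72146335075723, 'cy': 195.68726171990411, 'world_from_camera': array([[ 2.01686781e-01,  5.35634748e-01, -8.20010890e-01,
         1.62327616e+03],
       [ 9.79161274e-01, -1.30593972e-01,  1.55526247e-01,
        -1.76235993e+02],
       [-2.37832170e-02, -8.34290496e-01, -5.50811880e-01,
         8.13772311e+02],
       [ 0.00000000e+00,  0.00000000e+00,  0.00000000e+00,
         1.00000000e+00]])}
{'fx': 388.53363418755276, 'fy': 388.53363418755276, 'cx': 322.6140867164333, 'cy': 198.6493592104934, 'world_from_camera': array([[-1.60027046e-02, -9.92572787e-01,  1.20595090e-01,
         4.89546200e+02],
       [-9.99782446e-01,  1.74982069e-02,  1.13522106e-02,
         7.77407311e+00],
       [-1.33780932e-02, -1.20387188e-01, -9.92636868e-01,
         1.07983531e+03],
       [ 0.00000000e+00,  0.00000000e+00,  0.00000000e+00,
         1.00000000e+00]])}
{'clock': 0.1, 'q': array([-1.26362114e+00,  2.59154626e-01,  2.08239576e-02,  1.33367093e+00,
        4.84447055e-06,  1.41818537e+00]), 'joint_velocities': array([ 2.36689864e-04, -7.16837826e-04,  1.59639707e-03,  2.23328683e-05,
       -8.96245356e-04, -7.33185040e-04]), 'effort': array([ 5.57662905e-03, -5.56696701e+01,  3.45067835e+01,  1.17449131e-02,
       -1.09807297e-04, -8.62968278e-06]), 'tool_pos': array([ 243.98307595, -492.64978486,  230.71104136]), 'ee_rot': array([-6.01022936e-04,  9.73690589e-01,  2.27873370e-01, -4.41115306e-05]), 'wrist_force': array([-0.1569951 ,  0.15734873, -0.73895376]), 'torque': array([-0.03386753,  0.01916897, -0.00257526]), 'gripper_force': 0.0, 'width': 85.31633382573597} 18.700000000000003
```

View pics/scene0.png

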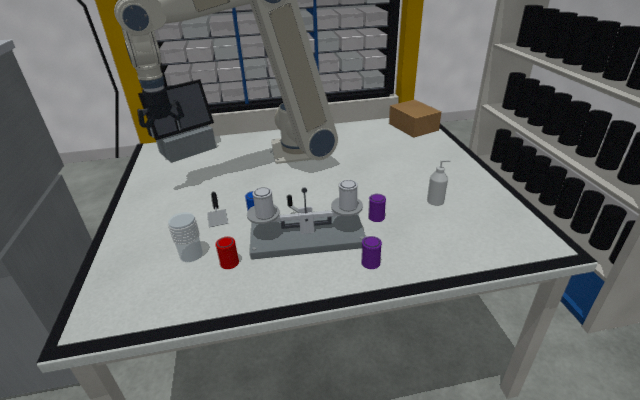

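View pics/top0.png

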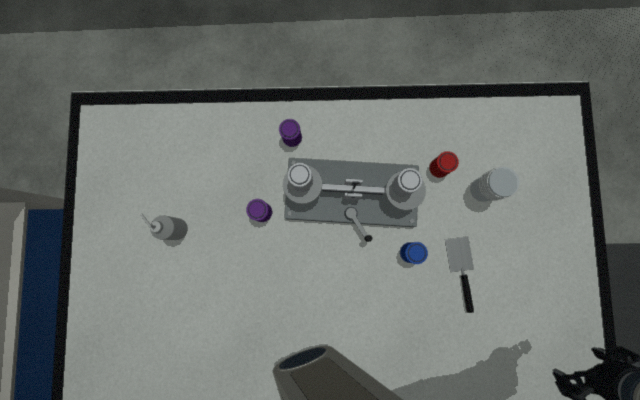

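The top view shows the tins' lids at about (300,174) and (410,180), the lever pivot at (351,214) and the knob at (368,238), with a blue decoy at (414,252). I'll enlarge it.

```bash
cat > h.py <<'E'
from plant import ctrl
import numpy as np, cv2
def w(n,u,v,z):
    c=ctrl.calibration(n);T=c["world_from_camera"]
    d=T[:3,:3]@[(u-c["cx"])/c["fx"],(v-c["cy"])/c["fy"],1];o=T[:3,3]
    return np.round(o+d*(z-o[2])/d[2],1)
def px(n,p):
    c=ctrl.calibration(n);T=np.linalg.inv(c["world_from_camera"]);q=T[:3,:3]@p+T[:3,3]
    return np.round([c["fx"]*q[0]/q[2]+c["cx"],c["fy"]*q[1]/q[2]+c["cy"]],1)
def crop(n,x,y,W,H,s,name):
    cv2.imwrite("pics/"+name,cv2.resize(ctrl.grab_frame(n)[y:y+H,x:x+W,::-1],None,fx=s,fy=s,interpolation=cv2.INTER_CUBIC))
E
python3 -c "
from h import *
crop('top',275,140,160,120,5,'c1.png')"
```

```text
(no output)
```

View pics/c1.png

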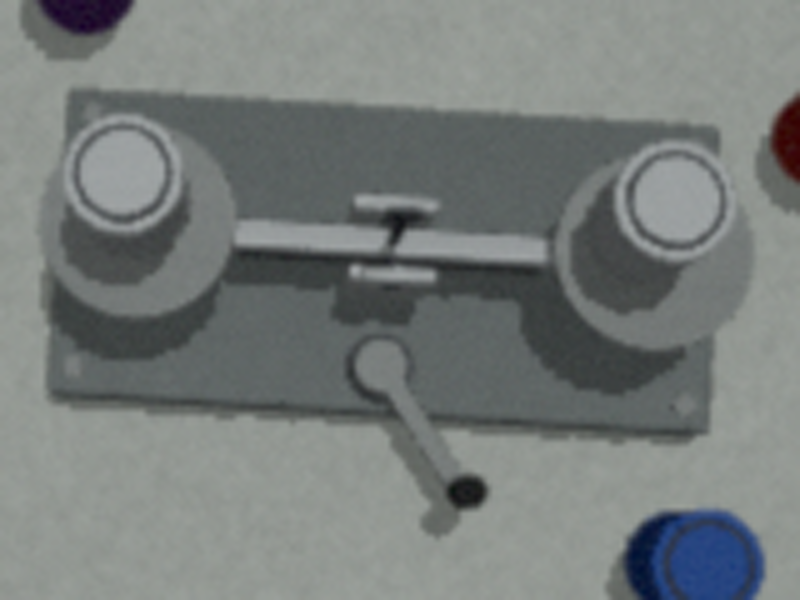

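The crop shows the left lid at (123,174), the right lid at (675,202), the knob top at (467,490), the pivot at (380,365) and the blue tin at (712,562).

```bash
python3 -c "
from h import *
f=lambda x,y,z:w('top',275+x/5-.4,140+y/5-.4,z)
L,R=f(123,174,193),f(675,202,193);print('tins',L,R)
pl,pr=f(139,221,113),f(654,254,113);print('pans',pl,pr)
K,P=f(467,490,84),f(380,365,48);print('knob',K,P,'blue',f(712,562,80))
yv=(pl-pr)[:2];yv/=np.hypot(*yv);xv=np.array([yv[1],-yv[0]]);print(np.arctan2(xv[1],xv[0]))
c=(pl+pr)[:2]/2;p=c-60*xv;print('c',c,'piv',p)
for q in(0,.2,.4,.65,.9,1.1,1.3):
  a=0.65-q; d=-np.cos(a)*xv-np.sin(a)*yv; print(q,np.round(p+80*d,1))
s=ctrl.state();from scipy.spatial.transform import Rotation as Ro
print(Ro.from_quat(s['ee_rot'],scalar_first=True).as_matrix().round(3))
"
```

```text
tins [654.9  71.3 193. ] [ 637.1 -183.3  193. ]
pans [645.6  69.2 113. ] [ 624.2 -189.   113. ]
knob [508.6 -94.8  84. ] [576.2 -54.3  48. ] blue [ 470.2 -218.5   80. ]
-0.08269248520403007
c [634.9 -59.9] piv [575.10502454 -54.94410351]
0 [507.6 -97.9]
0.2 [500.4 -83.7]
0.4 [496.2 -68.3]
0.65 [495.4 -48.3]
0.9 [499.5 -28.8]
1.1 [506.2 -14.3]
1.3 [515.6  -1.4]
[[ 0.896  0.444 -0.   ]
 [ 0.444 -0.896  0.001]
 [ 0.    -0.001 -1.   ]]
```

```bash
R='{"dp":[0,0,0],"delta_rot":[0,0,-0.18],"grip":1}'; python3 -m crank '[{"dp":[0,0,0],"delta_rot":[0,0,-0.18],"grip":1},{"dp":[0,0,0],"delta_rot":[0,0,-0.18],"grip":1},{"dp":[0,0,0],"delta_rot":[0,0,-0.18],"grip":1},{"dp":[0,0,0],"delta_rot":[0,0,-0.18],"grip":1},{"dp":[0,0,0],"delta_rot":[0,0,-0.18],"grip":1},{"dp":[0,0,0],"delta_rot":[0,0,-0.18],"grip":1},{"dp":[0,0,0],"delta_rot":[0,0,-0.18],"grip":1},{"dp":[0,0,0],"delta_rot":[0,0,-0.18],"grip":1}]'
python3 -m crank '[{"dp":[0,0,0],"delta_rot":[0,0,-0.18],"grip":0},{"dp":[0,0,0],"delta_rot":[0,0,-0.18],"grip":-0.3},{"dp":[0,0,0],"delta_rot":[0,0,-0.18],"grip":-0.3},{"dp":[0,0,0],"delta_rot":[0,0,-0.18],"grip":-0.3},{"dp":[0,0,0],"delta_rot":[0,0,-0.18],"grip":-0.3},{"dp":[0,0,0],"delta_rot":[0,0,-0.18],"grip":-0.3},{"dp":[0,0,0],"delta_rot":[0,0,-0.161],"grip":-0.3},{"dp":[0,0,0],"delta_rot":[0,0,0],"grip":-0.3}]'
python3 -c "
from h import *
print(ctrl.state())"
```

```text
clock: 1.15
tool_pos: [244.0, -492.8, 231.0]
ee_rot: [-0.0, 0.579, 0.815, 0.0]
wrist_force: [0.7, -0.0, -0.1]
width: 85.1
gripper_force: 0.0
clock: 2.15
tool_pos: [244.0, -492.8, 231.1]
ee_rot: [-0.0, 0.001, 1.0, 0.0]
wrist_force: [0.3, -0.8, 0.5]
width: 29.9
gripper_force: 0.0
{'clock': 2.15, 'q': array([-1.26361842e+00,  2.58805148e-01,  2.12272714e-02,  1.33370974e+00,
        1.00585385e-05, -1.26167875e+00]), 'joint_velocities': array([ 1.12848150e-04,  1.85195235e-04,  1.84162922e-03, -8.72589186e-05,
        7.73090707e-04,  8.97194610e-02]), 'effort': array([ 7.35068548e-03, -5.55794084e+01,  3.44788849e+01,  5.51487887e-03,
       -1.18903095e-04, -1.38453238e+00]), 'tool_pos': array([ 244.02677937, -492.77759062,  231.05976235]), 'ee_rot': array([-6.97103958e-05,  9.69837405e-04,  9.99999500e-01,  2.35599978e-04]), 'wrist_force': array([ 0.33929811, -0.81512223,  0.48361236]), 'torque': array([-0.02262923,  0.04293484, -0.00244432]), 'gripper_force': 0.0, 'width': 29.907671367927517}
```

```bash
python3 -m crank '[{"dp":[-0.033,0.0496,0],"delta_rot":[0,0,0],"grip":-0.15},{"dp":[-0.033,0.0496,0],"delta_rot":[0,0,0],"grip":-0.15},{"dp":[-0.033,0.0496,0],"delta_rot":[0,0,0],"grip":-0.15},{"dp":[-0.033,0.0496,0],"delta_rot":[0,0,0],"grip":-0.15},{"dp":[-0.033,0.0496,0],"delta_rot":[0,0,0],"grip":-0.15},{"dp":[-0.033,0.0496,0],"delta_rot":[0,0,0],"grip":-0.15},{"dp":[-0.033,0.0496,0],"delta_rot":[0,0,0],"grip":-0.15},{"dp":[-0.033,0.0496,0],"delta_rot":[0,0,0],"grip":-0.15}]'
python3 -m crank '[{"dp":[0,0,0.045],"delta_rot":[0,0,0],"grip":-0.15},{"dp":[0,0,0.045],"delta_rot":[0,0,0],"grip":-0.15},{"dp":[0,0,0],"delta_rot":[0,0,0],"grip":-0.15}]'
python3 -c "
from h import *
crop('scene',230,160,160,120,5,'c2.png')
for p in([508,-96,84],[508,-78,140],[508,-114,140]):print(px('scene',np.array(p)))"
```

```text
clock: 3.15
tool_pos: [509.2, -94.5, 231.4]
ee_rot: [0.0, 0.003, 1.0, -0.0]
wrist_force: [0.4, -0.9, 0.2]
width: 36.5
gripper_force: 0.0
clock: 3.52
tool_pos: [506.6, -95.4, 138.8]
ee_rot: [-0.003, 0.002, 1.0, 0.001]
wrist_force: [-0.7, 0.6, 0.7]
width: 36.2
gripper_force: 0.0
[289.6 196. ]
[293.7 181.2]
[282.9 182.5]
```

View pics/c2.png

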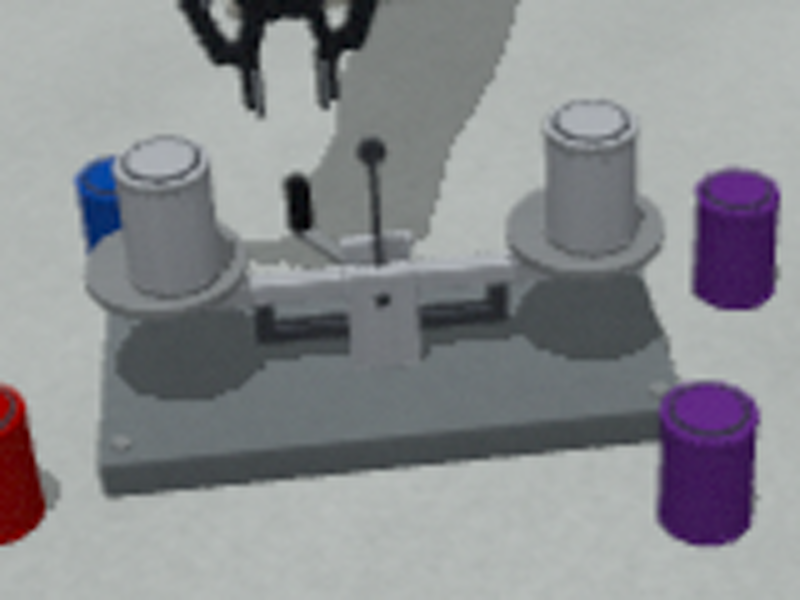

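The fingers sit over the knob, whose top is at crop pixel (297,180) as predicted. The beam is level. I'll go down and straddle the knob.

```bash
python3 -m crank '[{"dp":[0,0,0.03],"delta_rot":[0,0,0],"grip":-0.15},{"dp":[0,0,0.03],"delta_rot":[0,0,0],"grip":-0.15},{"dp":[0,0,0.027],"delta_rot":[0,0,0],"grip":-0.15},{"dp":[0,0,0],"delta_rot":[0,0,0],"grip":-0.45},{"dp":[0,0,0],"delta_rot":[0,0,0],"grip":-0.45},{"dp":[0,0,0],"delta_rot":[0,0,0],"grip":-0.45}]'
```

```text
clock: 4.32
tool_pos: [509.3, -96.7, 55.9]
ee_rot: [0.001, 0.001, 1.0, -0.0]
wrist_force: [-0.2, 0.3, -0.9]
width: 23.6
gripper_force: 0.0
```

```bash
python3 -m crank '[{"dp":[0.005,0.008,0],"delta_rot":[0,0,0],"grip":-0.45},{"dp":[0.004,0.008,0],"delta_rot":[0,0,0],"grip":-0.45},{"dp":[0.003,0.008,0],"delta_rot":[0,0,0],"grip":-0.45},{"dp":[0.001,0.008,0],"delta_rot":[0,0,0],"grip":-0.45},{"dp":[0.001,0.01,0],"delta_rot":[0,0,0],"grip":-0.45},{"dp":[0,0.01,0],"delta_rot":[0,0,0],"grip":-0.45},{"dp":[-0.002,0.01,0],"delta_rot":[0,0,0],"grip":-0.45},{"dp":[-0.003,0.009,0],"delta_rot":[0,0,0],"grip":-0.45}]'
python3 -m crank '[{"dp":[-0.003,0.008,0],"delta_rot":[0,0,0],"grip":-0.45},{"dp":[-0.004,0.007,0],"delta_rot":[0,0,0],"grip":-0.45},{"dp":[-0.005,0.007,0],"delta_rot":[0,0,0],"grip":-0.45},{"dp":[-0.005,0.006,0],"delta_rot":[0,0,0],"grip":-0.45}]'
```

```text
clock: 5.32
tool_pos: [499.6, -24.5, 54.3]
ee_rot: [-0.0, 0.0, 1.0, 0.0]
wrist_force: [-1.4, -1.3, -0.5]
width: 23.5
gripper_force: 0.9
clock: 5.82
tool_pos: [515.8, 2.0, 54.1]
ee_rot: [-0.001, 0.001, 1.0, -0.002]
wrist_force: [-19.3, -29.1, 7.4]
width: 23.6
gripper_force: 14.4
```

It's on the stop. I'll ease off a little and let the beam settle.

```bash
python3 -m crank '[{"dp":[0.001,-0.002,0],"delta_rot":[0,0,0],"grip":-0.45},{"dp":[0,0,0],"delta_rot":[0,0,0],"grip":-0.45},{"dp":[0,0,0],"delta_rot":[0,0,0],"grip":-0.45},{"dp":[0,0,0],"delta_rot":[0,0,0],"grip":-0.45},{"dp":[0,0,0],"delta_rot":[0,0,0],"grip":-0.45},{"dp":[0,0,0],"delta_rot":[0,0,0],"grip":-0.45},{"dp":[0,0,0],"delta_rot":[0,0,0],"grip":-0.45},{"dp":[0,0,0],"delta_rot":[0,0,0],"grip":-0.45}]'
python3 -m crank '[{"dp":[0,0,0],"delta_rot":[0,0,0],"grip":-0.45},{"dp":[0,0,0],"delta_rot":[0,0,0],"grip":-0.45},{"dp":[0,0,0],"delta_rot":[0,0,0],"grip":-0.45},{"dp":[0,0,0],"delta_rot":[0,0,0],"grip":-0.45},{"dp":[0,0,0],"delta_rot":[0,0,0],"grip":-0.45},{"dp":[0,0,0],"delta_rot":[0,0,0],"grip":-0.45},{"dp":[0,0,0],"delta_rot":[0,0,0],"grip":-0.45},{"dp":[0,0,0],"delta_rot":[0,0,0],"grip":-0.45}]'
python3 -c "
from h import *
crop('scene',230,160,160,120,5,'c3.png')"
```

```text
clock: 6.82
tool_pos: [515.5, 0.7, 54.3]
ee_rot: [0.0, 0.0, 1.0, 0.0]
wrist_force: [0.2, 0.5, -0.1]
width: 23.5
gripper_force: 0.0
clock: 7.82
tool_pos: [515.4, 0.7, 54.3]
ee_rot: [-0.0, 0.0, 1.0, 0.0]
wrist_force: [-0.2, -0.3, 0.3]
width: 23.5
gripper_force: 0.0
```

View pics/c3.png

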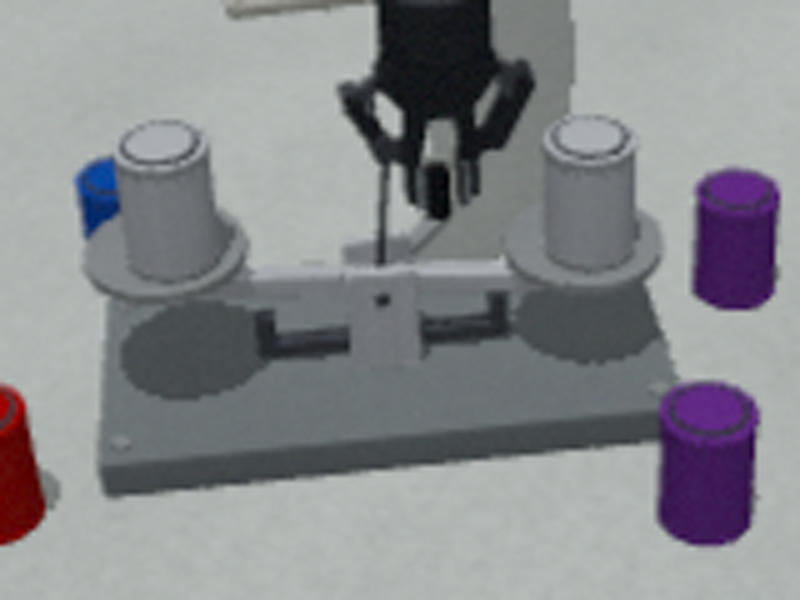

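The image-right (+y, left pan) tin has dropped: its lid went from crop row 122 to 137. The other tin rose from 158 to 142. So the left tin is heavier, and I'll swing the lever back.

```bash
python3 -m crank '[{"dp":[0.003,-0.008,0],"delta_rot":[0,0,0],"grip":-0.45},{"dp":[0.005,-0.008,0],"delta_rot":[0,0,0],"grip":-0.45},{"dp":[0.004,-0.008,0],"delta_rot":[0,0,0],"grip":-0.45},{"dp":[0.003,-0.009,0],"delta_rot":[0,0,0],"grip":-0.45},{"dp":[0.002,-0.01,0],"delta_rot":[0,0,0],"grip":-0.45},{"dp":[0.002,-0.01,0],"delta_rot":[0,0,0],"grip":-0.45},{"dp":[0,-0.01,0],"delta_rot":[0,0,0],"grip":-0.45},{"dp":[-0.001,-0.01,0],"delta_rot":[0,0,0],"grip":-0.45}]'
python3 -m crank '[{"dp":[-0.003,-0.009,0],"delta_rot":[0,0,0],"grip":-0.45},{"dp":[-0.003,-0.008,0],"delta_rot":[0,0,0],"grip":-0.45},{"dp":[-0.004,-0.006,0],"delta_rot":[0,0,0],"grip":-0.45},{"dp":[-0.002,-0.003,0],"delta_rot":[0,0,0],"grip":-0.45}]'
```

```text
clock: 8.88
tool_pos: [497.5, -73.1, 54.3]
ee_rot: [0.0, 0.0, 1.0, -0.0]
wrist_force: [-1.5, 2.6, -0.1]
width: 23.6
gripper_force: 1.3
clock: 9.38
tool_pos: [509.8, -98.7, 54.3]
ee_rot: [0.0, 0.001, 1.0, -0.0]
wrist_force: [-2.3, 3.0, 0.1]
width: 23.6
gripper_force: 1.1
```

```bash
python3 -m crank '[{"dp":[-0.001,-0.002,0],"delta_rot":[0,0,0],"grip":-0.45},{"dp":[0,0,0],"delta_rot":[0,0,0],"grip":-0.45}]'
```

```text
clock: 9.62
tool_pos: [510.7, -100.5, 54.3]
ee_rot: [0.0, 0.0, 1.0, -0.0]
wrist_force: [0.6, 1.2, -0.1]
width: 23.2
gripper_force: 0.2
```

```bash
python3 -m crank '[{"dp":[-0.001,-0.002,0],"delta_rot":[0,0,0],"grip":-0.45},{"dp":[0,0,0],"delta_rot":[0,0,0],"grip":-0.45}]'; python3 -m crank '[{"dp":[-0.001,-0.002,0],"delta_rot":[0,0,0],"grip":-0.45},{"dp":[0,0,0],"delta_rot":[0,0,0],"grip":-0.45}]'
```

```text
clock: 9.88
tool_pos: [511.1, -101.3, 54.3]
ee_rot: [-0.0, 0.0, 1.0, 0.001]
wrist_force: [-1.4, 6.4, 1.2]
width: 23.3
gripper_force: 3.3
clock: 10.12
tool_pos: [511.1, -101.6, 54.1]
ee_rot: [-0.001, -0.0, 1.0, 0.003]
wrist_force: [-4.4, 15.8, 6.3]
width: 23.4
gripper_force: 7.6
```

```bash
python3 -m crank '[{"dp":[0.001,0.005,0],"delta_rot":[0,0,0],"grip":-0.35},{"dp":[0,0,-0.03],"delta_rot":[0,0,0],"grip":-0.35},{"dp":[0,0,-0.05],"delta_rot":[0,0,0],"grip":0},{"dp":[0,0,-0.05],"delta_rot":[0,0,0],"grip":1},{"dp":[0,0,-0.05],"delta_rot":[0,0,0],"grip":1},{"dp":[0,0,0],"delta_rot":[0,0,0],"grip":1}]'; python3 -m crank '[{"dp":[-0.029,0.034,0],"delta_rot":[0,0,0],"grip":1},{"dp":[-0.029,0.034,0],"delta_rot":[0,0,0],"grip":1},{"dp":[-0.029,0.034,0],"delta_rot":[0,0,0],"grip":1},{"dp":[-0.029,0.034,0],"delta_rot":[0,0,0],"grip":1},{"dp":[-0.029,0.034,0],"delta_rot":[0,0,0],"grip":1},{"dp":[0,0,0],"delta_rot":[0,0,0],"grip":1}]'
python3 -c "
from h import *
print(ctrl.state()['q'])
crop('scene',230,130,160,120,5,'c4.png')"
```

```text
clock: 10.88
tool_pos: [513.1, -100.1, 238.3]
ee_rot: [0.004, 0.0, 1.0, -0.002]
wrist_force: [-0.4, -0.1, -1.4]
width: 85.3
gripper_force: 0.0
clock: 11.62
tool_pos: [657.8, 72.8, 231.9]
ee_rot: [-0.001, -0.001, 1.0, -0.0]
wrist_force: [-0.6, -0.1, 0.1]
width: 85.6
gripper_force: 0.0
[-1.64107657e-02  4.57944058e-01  3.25354160e-01  1.43994107e+00
 -1.51268443e-04 -1.82905872e-02]
```

View pics/c4.png

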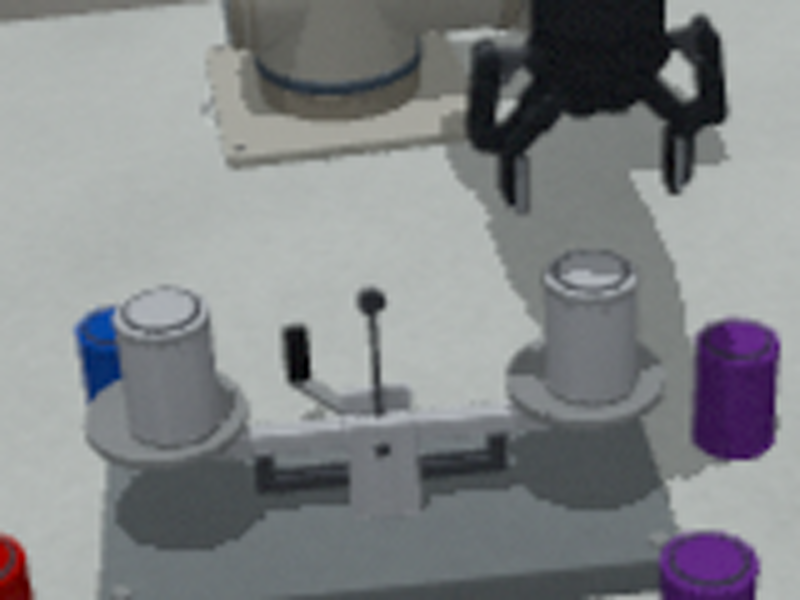

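The beam is level again: lids at rows 308 and 272, the same as at the start. The lever knob is back at (296,330), and the gripper is centred over the left tin.

```bash
python3 -m crank '[{"dp":[0.002,-0.001,0.03],"delta_rot":[0,0,0],"grip":1},{"dp":[0,0,0.03],"delta_rot":[0,0,0],"grip":1},{"dp":[0,0,0.02],"delta_rot":[0,0,0],"grip":1},{"dp":[0,0,0.016],"delta_rot":[0,0,0],"grip":1},{"dp":[0,0,0],"delta_rot":[0,0,0],"grip":1}]'; python3 -m crank '[{"dp":[0,0,0],"delta_rot":[0,0,0],"grip":0.4},{"dp":[0,0,0],"delta_rot":[0,0,0],"grip":0.1},{"dp":[0,0,0],"delta_rot":[0,0,0],"grip":0.1},{"dp":[0,0,0],"delta_rot":[0,0,0],"grip":-0.3},{"dp":[0,0,0],"delta_rot":[0,0,0],"grip":-0.3},{"dp":[0,0,0],"delta_rot":[0,0,0],"grip":-0.3}]'
```

```text
clock: 12.3
tool_pos: [653.8, 69.0, 137.3]
ee_rot: [-0.001, 0.001, 1.0, -0.0]
wrist_force: [0.1, -0.1, -0.2]
width: 85.4
gripper_force: 0.0
clock: 13.05
tool_pos: [655.0, 69.8, 139.5]
ee_rot: [0.001, 0.0, 1.0, 0.0]
wrist_force: [-0.1, 2.0, 6.6]
width: 55.1
gripper_force: 62.2
```

```bash
python3 -m crank '[{"dp":[0,0,-0.008],"delta_rot":[0,0,0],"grip":-0.3},{"dp":[0,0,-0.02],"delta_rot":[0,0,0],"grip":-0.3},{"dp":[0,0,-0.022],"delta_rot":[0,0,0],"grip":-0.3},{"dp":[0,0,-0.022],"delta_rot":[0,0,0],"grip":-0.3},{"dp":[0,0,-0.022],"delta_rot":[0,0,0],"grip":-0.3},{"dp":[0,0,-0.022],"delta_rot":[0,0,0],"grip":-0.3},{"dp":[0,0,-0.018],"delta_rot":[0,0,0],"grip":-0.3},{"dp":[0,0,-0.008],"delta_rot":[0,0,0],"grip":-0.3}]'; python3 -m crank '[{"dp":[0,0,0],"delta_rot":[0,0,0],"grip":-0.3},{"dp":[0,0,0],"delta_rot":[0,0,0],"grip":-0.3},{"dp":[0,0,0],"delta_rot":[0,0,0],"grip":-0.3},{"dp":[0,0,0],"delta_rot":[0,0,0],"grip":-0.3},{"dp":[0,0,0],"delta_rot":[0,0,0],"grip":-0.3},{"dp":[0,0,0],"delta_rot":[0,0,0],"grip":-0.3},{"dp":[0,0,0],"delta_rot":[0,0,0],"grip":-0.3},{"dp":[0,0,0],"delta_rot":[0,0,0],"grip":-0.3}]'
python3 -c "
from h import *
crop('scene',230,100,160,120,5,'c5.png')"
```

```text
clock: 14.05
tool_pos: [654.6, 69.5, 281.0]
ee_rot: [0.0, 0.0, 1.0, -0.0]
wrist_force: [0.4, -0.7, -5.8]
width: 54.8
gripper_force: 64.3
clock: 15.05
tool_pos: [654.5, 69.6, 280.3]
ee_rot: [0.0, 0.0, 1.0, -0.0]
wrist_force: [0.2, 0.5, -3.7]
width: 55.1
gripper_force: 64.2
```

View pics/c5.png

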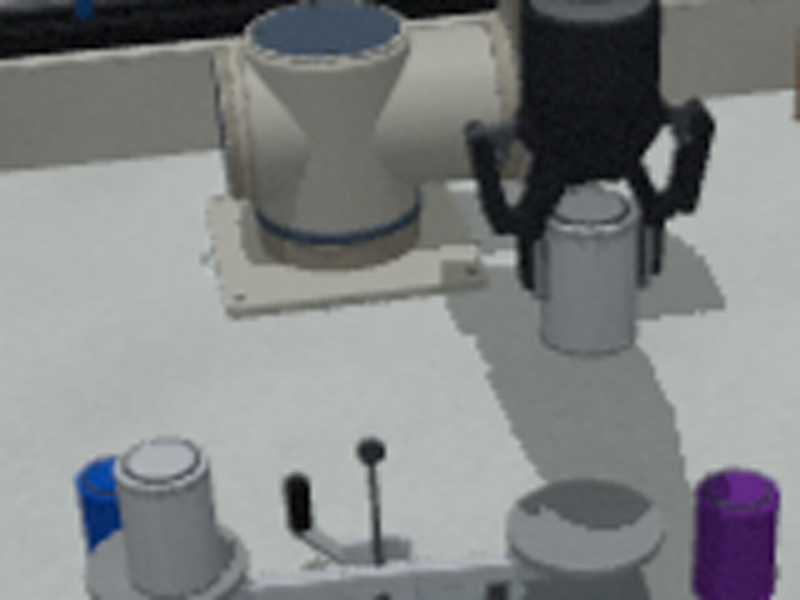

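The left tin is held upright about 14 cm above its pan, and its weight of about 3.7 N fits the heavier tin. The other tin, the lever and the beam are undisturbed.

```bash
python3 -c "
from plant import ctrl
print(ctrl.sign_off())"
```

```text
the job is handed in; nothing more can be done
None
```

The left-pan tin was the heavier one: the beam is locked level again, that tin is held upright about 14 cm above its pan, and the job was handed in at about 15 s.

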